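Seat the rotisserie spit in its drive head

TASK

Take the orange-ended spit from the rack, lay it in the V-rail behind the drive head with its orange end away from it and its bare tip still outside the bore, and slide it gently along the groove into the bore until it is seated on the sprung drive dog hidden inside: press it against the dog with about 10 N for a moment, never with more than 20 N. Then let go and move clear, leaving it resting against the dog. Do not drop the spit, and leave the black-ended spit and everything else where they are.

Things in the scene. Friction and masses are not known exactly. Their poses are not given: they have to be found in the camera images.
- spit: the orange-ended spit: steel rod 30 mm in diameter, 180 mm long, about 0.5 kg (0.4 to 0.6), origin at the middle of its axis, x along the axis from the orange tail end to the bare tip. Both ends are flat discs 24 mm across with a rounded shoulder. It lies level in the rack at the start with its tip away from the robot, axis 60 mm above the table
- spit_tip (a point): centre of the bare tip's end face, 90 mm along +x of the spit
- spit_tail (a point): centre of the orange tail's end face, 90 mm along -x of the spit (the last 50 mm at the tail are orange)
- spare: the black-ended spit, same shape and size, in the other place of the rack; stays there
- rack: fixed steel rack, base 160 x 200 x 8 mm, origin under its centre on the table. Two places side by side at y = +50 and -50 mm, each of two short V-supports 14 mm long at x = +60 and -60 mm that carry a spit's axis at z = 60 mm; between them the spit is free from all sides (base top at z = 8 mm). Which spit lies in which place varies
- rail: fixed steel V-rail, origin on the table under it, x along the groove towards the drive head, base plate 170 x 90 x 8 mm. The open 90-degree V runs from x = -85 to +75 mm, apex at z = 39 mm; a spit lying in it has its axis over y = 0 at z = 60 mm. The V's walls end at z = 52 mm, 17 mm out to either side: keep fingers above that. Sliding a spit along it takes about 1.5 to 4 N (varies), more if it is also pressed down
- groove (a point): point on the axis that a spit lying in the groove has, at the groove's open rear end (rail x = -85 mm, z = 60 mm)
- drive: fixed grey drive head with orange top panel: 100 mm along the rail, 90 mm wide, 106 mm high; origin under its centre on the table, 135 mm ahead of the rail's origin, turned as the rail. Inside the bore waits the drive dog, a brass disc on a spring, its face 30 to 46 mm behind the mouth: set differently each time, neither visible nor measured. It gives 6 N per mm, damped by 0.3 N per mm/s, 6 mm of travel
- bore_mouth (a point): centre of the bore's mouth in the drive head's front face (rail x = 85 mm, z = 60 mm). The bore is square, 42 mm wide, in line with the groove: a spit lying in the groove enters with 6 mm to spare all round
- collar: steel ring lying on the table, 52 mm across, 16 mm high; origin under its centre; a bystander
- bowl: steel mixing bowl, 150 mm across, 75 mm high; origin under its centre; a bystander
- mill: dark pepper mill, 56 mm across, 135 mm high; origin under its centre; a bystander
- oil: amber oil bottle, 66 mm across, 210 mm high; origin under its centre; a bystander
- jar: glass jar with red cap, 60 mm across, 75 mm high; origin under its centre; a bystander
- spatula: spatula with a black handle lying on the table; its handle points along -x of the body; a bystander
Things that resemble listed ones, but are neither listed nor needed, are in the scene too. What is shaped like the rail but purple or red is not meant. Leave any purple look-alike of the spit alone.

How it is judged (in metres and radians):
On the way, in this order (a step that is already met when the one before it is completed fails the run):
1. the spit lies in the V-rail, on its axis within 4 mm, tip ahead, with its tip still outside the drive head's bore (y of spit_tip in the frame of rail between -0.004 and 0.004 m and z of spit_tip in the frame of rail between 0.056 and 0.064 m and y of spit_tail in the frame of rail between -0.004 and 0.004 m and z of spit_tail in the frame of rail between 0.056 and 0.064 m and x of spit_tip in the frame of rail between 0 and 0.085 m), for 0.2 s.
2. the spit's tip is in the bore (at least 26 mm deep) and pressed on the dog with more than 4 N for 0.2 s (x of spit_tip in the frame of rail above 0.111 m and contact force between spit and drive above 4 N and y of spit_tip in the frame of rail between -0.004 and 0.004 m and z of spit_tip in the frame of rail between 0.056 and 0.064 m and y of spit_tail in the frame of rail between -0.004 and 0.004 m and z of spit_tail in the frame of rail between 0.056 and 0.064 m), for 0.2 s.
At the end, for the whole second after the job is handed in: The spit lies at rest in the V-rail (both ends on the groove's axis within 4 mm), its tip at least 26 mm inside the bore and still touching the dog (contact force above 0.1 N) (x of spit_tip in the frame of rail above 0.111 m and contact force between spit and drive above 0.1 N and linear speed of spit below 0.01 m/s and y of spit_tip in the frame of rail between -0.004 and 0.004 m and z of spit_tip in the frame of rail between 0.056 and 0.064 m and y of spit_tail in the frame of rail between -0.004 and 0.004 m and z of spit_tail in the frame of rail between 0.056 and 0.064 m).
It fails at once if the spit bears on the drive head with more than 20 N (contact force between spit and drive above 20 N).
It fails at once if the spit falls free, touching nothing, more than 15 mm above where it lies (height (world z) of spit above 0.075 m and contact force between spit and anything else below 0.02 N).
It fails at once if the black-ended spit is moved by more than 10 mm (distance of spare from where it was at the start of the episode above 0.01 m).
It fails at once if a bystander is moved by more than 20 mm (distance of any of collar, bowl, mill, oil, jar, spatula from where it was at the start of the episode above 0.02 m).
It also fails if it takes over 72 s, if anything falls off the work surface, if the arm or the gripper's body presses on something with over 40 N, if the wrist force passes 120 N, or if a joint passes its speed limit or range.

ROBOT

A 6-joint arm with a two-finger parallel gripper is mounted at the origin on the work surface. World frame = base frame: x ahead of the robot, y to its left, z up, the work surface at z = 0. Lengths are in m, angles in degrees, forces in N, time in s.
With the tool pointing down it reaches from about 0.35 to 0.925 m from the base axis. Payload 6.4 kg.
Tool frame: the origin (TCP) lies on the centre line of the jaws, within the pads' length; the fingertips stand 22 mm ahead of it and the grasp point (between the pads) lies 3 mm ahead of it; y points along the fingers, z is the direction in which the jaws open and shut, and the axes are right-handed (so a half turn about y gives the same grasp; the last joint's range is limited). The gripper opens to 85 mm and grips with 20 to 120 N. Pads are 22 mm wide; open, the fingers measure 114 mm over their backs; the gripper's body (76 mm by 85 mm) begins 54 mm behind the grasp point. The pads swing forward as they close: fully open they stand 13 mm farther back than shut.
Start: joints at [-77.069, 14.043, 89.255, -0, 76.702, -9.975], TCP at [0.253, -0.599, 0.253] pointing down, gripper open.
Joint ranges: [-179.41, 179.41], [-58.25, 129.5], [7.25, 145.43], [-54.29, 234.29], [11.92, 165.04], [-157.13, 157.13]. Speed limits (degrees/s): [147.25, 147.25, 180, 180, 180, 180].

INTERFACE

Orientations are given as [roll, pitch, yaw] about the fixed x, y, z axes, in that order (R = Rz(yaw) Ry(pitch) Rx(roll)).
In Python, from plant import bot gives the robot as it stands. The module is installed in compiled form; this text tells all that it offers.
- The arm moves only by the tool apply_moves, never from a script. Its argument "increments" is a list of rows, each a list of 2 entries, a list of its own where there are three numbers: the shift along the world's x, y, z in units of 40 mm (1.0 is 40 mm), then the turn about the world's z in units of 6 degrees (1.0 is 6 degrees). A call has 1 to 20 rows; each row is the pose to reach, as a shift and turn from the pose measured when the call began; what a row does not reach only later rows make up. A row lasts 1/10 s, in which the tool goes at most 50 mm and 8.59 degrees, less where a joint would pass 70% of its speed; a pose out of reach is approached as far as the arm can. A call with a gripper value outside its range is refused whole. "hand" is the opening, from 0 (shut) to 1 (fully open), set as the call begins (left out, the last holds). The fingers move at their own pace and stop on an object; the grip force is fixed at half the most. Time passes only in rows, so rows that repeat a pose let the fingers close. It gives the time, the measured TCP pose, the force and the opening at its end, in the units of the state.
- bot.observe(): the state, without advancing time (a new reading comes with each control period).
- bot.snapshot(name): name is "scene" or "top"; returns a dict with "pixels" (420x560x3 uint8, red, green, blue), "K" (3x3 intrinsics, pixels), "distortion" ([k1, k2, p1, p2, k3] as OpenCV has them; the pictures are not rectified), "cam_to_world" (4x4, takes a point from camera to world coordinates). Camera axes: x right, y up, looking along -z (the intrinsics and any distortion apply to the point x, -y, -z); pixel columns grow to the right and rows downward; lengths in m; the calibration is good to about 2 mm. A picture is of the moment at which its call begins. There is no depth.
- bot.job_done(): hands the job in, once; it reports no verdict.
Trained networks look in the newest picture that a camera, given by its name, has taken for a name from the list of things; names that differ only in an ending like _2 or _b are one class to them, and where a whole thing is asked for, a point or a joint stands for the part that bears it (a point fixed in the world has none). Each returns a list of dicts, best first, with "conf" (0 to 1); they miss things now and then, are a little off and sometimes report something else, mostly with a low value. They report only what shows in the picture. A call takes as long as a camera call. They do not tell look-alikes from the thing itself.
- bot.boxes_of(query, camera): "extent" ([centre column, centre row, width, height] in pixels, round what is visible of it).
The state is a dict: "time_s": time; "joint_pos": joint angles; "qd": joint speeds; "joint_efforts": joint torques, N m; "ee_pos": TCP position; "ee_rot": TCP orientation; "force": force on the tool from outside, world axes, zero at the start; "wrist_torque": the same for the moment, N m; "gripper_width": finger opening in m.
Only numpy, scipy, OpenCV 4.12 (cv2) and the standard library are available. Lean on these libraries where they do the work, as an engineer would, in place of code of your own. Each camera call takes 0.05 s, during which the arm holds its last target. There are 200 camera calls.

## Working session

There is one attempt and no reset: what is moved stays moved. The work goes in short steps, Python scripts to look and compute and a tool call to move; the robot and the scene stay as the last step left them, time stands still between calls to the robot, and variables do not carry over. Pictures are saved under pics/ and viewed, about 8 in all and at most 12, crops included, and the job is handed in when it is done.

Besides the shell and the picture viewer there is one more tool, called as name(argument=value, ...) on one line, values as JSON. apply_moves: Moves the arm, as the interface text tells. Its arguments: {"type":"object","properties":{"increments":{"type":"array","items":{"type":"array"}},"hand":{"type":"number"}},"required":["increments"]}

```bash
mkdir -p pics
python3 - <<'E'
from plant import bot
import cv2
s=bot.observe(); print(s)
for n in("scene","top"):
    p=bot.snapshot(n); cv2.imwrite(f"pics/{n}0.png",p["pixels"][:,:,::-1])
    print(n,p["K"],p["distortion"],p["cam_to_world"])
    for q in("spit","spare","rack","rail","drive"):
        print(q,[( [round(v) for v in d["extent"]],round(d["conf"],2)) for d in bot.boxes_of(q,n)])
E
```

```text
{'time_s': 0.0, 'joint_pos': array([-7.70680231e+01,  1.40851020e+01,  8.93268518e+01,  2.12157981e-04,
        7.67027492e+01, -9.97511477e+00]), 'qd': array([ 0.04206117, -0.0176512 , -0.0010008 ,  0.04565254,  0.06770924,
        0.04965707]), 'joint_efforts': array([ 7.44346016e-04, -4.29509783e+01, -3.26124287e+01, -1.47447049e-04,
        5.40531080e-03, -2.47324934e-06]), 'ee_pos': array([ 0.25289055, -0.5982084 ,  0.25215111]), 'ee_rot': array([-9.01129333e+01,  2.00721347e-02, -1.57092977e+02]), 'force': array([ 0.91691005,  0.24449125, -0.45718028]), 'wrist_torque': array([-0.00407859, -0.00220614,  0.00429165]), 'gripper_width': 0.0852821943242429}
scene [[440.58087438   0.         280.66983441]
 [  0.         440.58087438 209.56662464]
 [  0.           0.           1.        ]] [0.0146416 0.        0.        0.        0.       ] [[-0.73817015 -0.39901637  0.54395842  1.24119039]
 [ 0.67459559 -0.43054647  0.59962532  0.81795041]
 [-0.00506094  0.80957746  0.58699124  0.80738136]
 [ 0.          0.          0.          1.        ]]
spit [([206, 177, 39, 34], 0.87), ([165, 2
[... 221 characters left out ...]
279, 55, 70], 0.57)]
top [[508.01963415   0.         287.68555468]
 [  0.         508.01963415 202.92344369]
 [  0.           0.           1.        ]] [-0.09836568  0.          0.          0.          0.        ] [[ 0.01436488  0.99012455 -0.13945263  0.33099347]
 [-0.99986196  0.01538855  0.00626509  0.03785005]
 [ 0.00834919  0.13934338  0.99020892  1.66869684]
 [ 0.          0.          0.          1.        ]]
spit [([376, 194, 23, 53], 0.73), ([339, 132, 17, 52], 0.69)]
spare [([345, 196, 25, 52], 0.84), ([376, 192, 27, 51], 0.52)]
rack [([360, 200, 66, 63], 0.58)]
rail [([245, 278, 41, 57], 0.7), ([233, 197, 37, 58], 0.67), ([342, 271, 36, 51], 0.6)]
drive [([220, 153, 37, 39], 0.64)]
```

Run:
```python
import cv2
a=cv2.imread("pics/top0.png")[100:325,170:450]
cv2.imwrite("pics/top0c.png",cv2.resize(a,None,fx=2.66,fy=2.66,interpolation=cv2.INTER_CUBIC))
```

```text
(no output)
```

View pics/scene0.png

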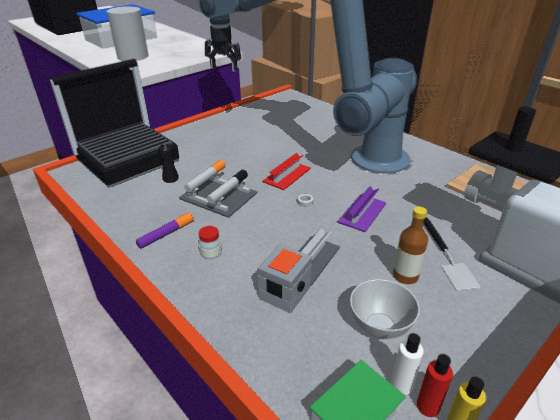

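View pics/top0c.png

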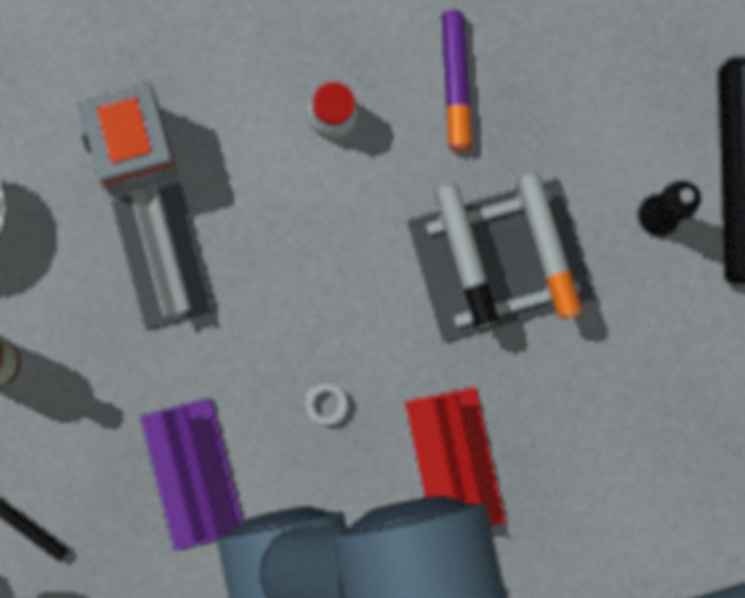

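The top crop shows the following (crop scale 2.66):
- **Rack:** two grey rods. The right one has an orange tail, tip (530,180) to tail (568,310). The left one has a black tail.
- **Spit candidates:** the orange-ended rod in the rack at full-image pixel (376,194), and the purple rod at (341,130). The one in the rack is steel with an orange end, so it is the one meant.
- **Rail candidates:** grey with the drive head at about (232,195), plus a purple and a red one. The grey one is meant.

Next I'll enlarge these areas to confirm and measure.

```bash
cat > mk.py <<'E'
import cv2,numpy as np
def crop(im,c0,r0,w,h,f):
    a=cv2.resize(im[r0:r0+h,c0:c0+w],None,fx=f,fy=f,interpolation=cv2.INTER_CUBIC)
    for c in range(-(-c0//10)*10,c0+w,10):
        x=int((c-c0+.5)*f); cv2.line(a,(x,0),(x,6),(0,255,255),1)
        if c%20==0: cv2.putText(a,str(c),(x-10,18),0,.35,(0,255,255),1)
    for r in range(-(-r0//10)*10,r0+h,10):
        y=int((r-r0+.5)*f); cv2.line(a,(0,y),(6,y),(0,255,255),1)
        if r%20==0: cv2.putText(a,str(r),(8,y+4),0,.35,(0,255,255),1)
    return a
def hcat(A,B):
    H=max(A.shape[0],B.shape[0]); p=lambda a:cv2.copyMakeBorder(a,0,H-a.shape[0],0,0,cv2.BORDER_CONSTANT)
    return np.hstack([p(A),p(B)])
E
python3 - <<'E'
from mk import *
t=cv2.imread("pics/top0.png");s=cv2.imread("pics/scene0.png")
cv2.imwrite("pics/c_top.png",hcat(crop(t,195,128,60,100,6),crop(t,320,160,73,70,6)))
cv2.imwrite("pics/c_scene.png",hcat(crop(s,252,222,95,90,4),crop(s,175,153,90,65,4)))
E
```

```text
(no output)
```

View pics/c_top.png

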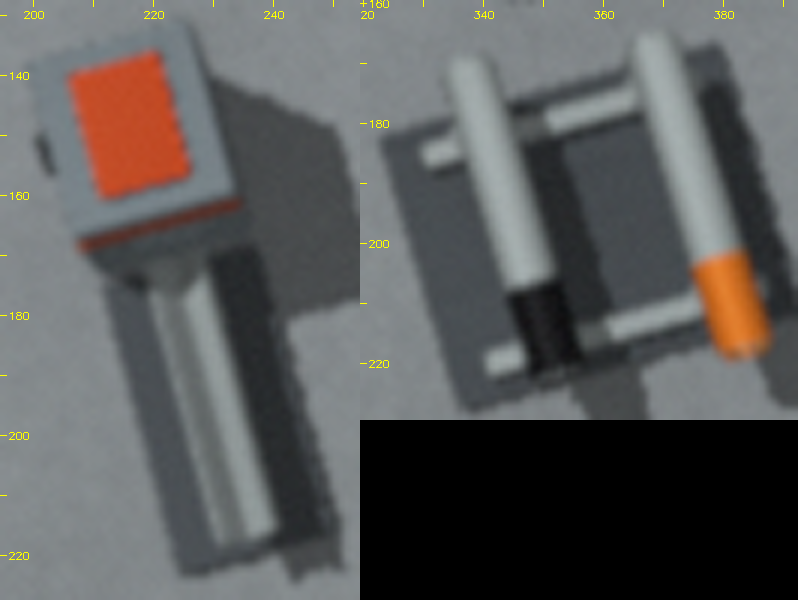

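View pics/c_scene.png

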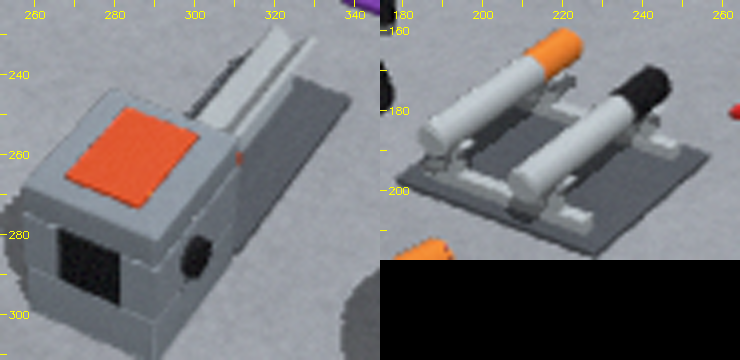

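The crops confirm the orange-ended steel rod at rack place right, top (376,192) and scene (206,176). The grey rail and drive are at top (205–240, 131–223). I'll fit poses from the corners.

```bash
cat > geo.py <<'E'
import numpy as np,cv2
from scipy.optimize import least_squares
from plant import bot
C={}
def cam(n):
    if n not in C: C[n]=bot.snapshot(n)
    return C[n]
def proj(n,P):
    p=cam(n);T=np.linalg.inv(np.array(p["cam_to_world"]));F=np.diag([1.,-1,-1])
    R=F@T[:3,:3];t=F@T[:3,3]
    return cv2.projectPoints(np.atleast_2d(P).astype(float),cv2.Rodrigues(R)[0],t,np.array(p["K"]),np.array(p["distortion"]))[0][:,0]
def tf(q,L):
    c,s=np.cos(q[2]),np.sin(q[2]);L=np.atleast_2d(L)/1000.
    return np.c_[q[0]+c*L[:,0]-s*L[:,1],q[1]+s*L[:,0]+c*L[:,1],L[:,2]]
def fit(obs,q0):
    f=lambda q:np.concatenate([(proj(n,tf(q,[l]))[0]-px) for n,l,px in obs])
    r=least_squares(f,q0,loss="soft_l1");print(r.x[:2].round(4),np.degrees(r.x[2]).round(2));print(f(r.x).reshape(-1,2).round(1).tolist());return r.x
E
python3 - <<'E'
from geo import *
rail=[("top",(85,-45,106),(234.7,161.3)),("top",(85,45,106),(207.8,168.2)),("top",(185,45,106),(199.8,137.8)),("top",(185,-45,106),(226.2,131.3)),
("top",(-85,17,52),(230.3,218.3)),("top",(-85,-17,52),(241,215.7)),("top",(-85,45,8),(225,223.7)),
("scene",(85,45,106),(311.75,255.75)),("scene",(85,-45,106),(281,243.5)),("scene",(185,-45,106),(257,268.5)),("scene",(185,45,106),(290.75,285.75)),("scene",(-85,45,8),(339,246))]
q=fit(rail,[.5,.15,.2])
for n in("top","scene"):fit([o for o in rail if o[0]==n],q)
rk=[("top",(80,100,8),(323.3,183.2)),("top",(80,-100,8),(379.8,166.7)),("top",(-80,100,8),(337.8,228.2)),
("scene",(80,100,8),(229,216)),("scene",(80,-100,8),(179.5,197)),("scene",(-80,100,8),(261.5,191.5))]
# scene corners: bottom, left, right
q=fit(rk,[.4,-.15,.2]);print(tf(q,[[0,-50,60]]))
for n in("top","scene"):
    e=fit([o for o in rk if o[0]==n],q);print(tf(e,[[0,-50,60]]))
sp=[("top",(90,0,60),(368.8,165.5)),("top",(-90,0,60),(383.3,218.5)),("scene",(90,0,60),(187.5,186.25)),("scene",(-90,0,60),(222,163.75))]
fit(sp,[.4,-.15,.2])
E
```

```text
[0.5907 0.2179] 16.72
[[-0.8, -1.4], [-1.5, -0.6], [-1.4, 0.1], [-0.4, -0.9], [0.3, 0.5], [-0.2, 0.3], [-1.3, -1.1], [0.0, -1.5], [-1.7, -1.6], [-0.0, -2.5], [0.1, -5.5], [-0.1, -0.5]]
[0.5891 0.2157] 16.35
[[0.1, -0.8], [-0.7, -0.2], [-0.4, 0.4], [0.7, -0.4], [0.8, 1.1], [0.3, 0.8], [-0.8, -0.7]]
[0.5955 0.2228] 16.99
[[0.3, 0.5], [-1.7, 0.3], [0.0, -0.2], [0.5, -3.2], [0.0, 1.0]]
[ 0.5862 -0.205 ] 16.64
[[-1.1, -0.4], [-0.5, 0.2], [-1.9, 0.8], [-0.2, -1.3], [-0.7, -1.0], [-3.8, -1.7]]
[[ 0.60050343 -0.25287299  0.06      ]]
[ 0.5874 -0.2092] 17.47
[[-0.1, -0.2], [0.3, -0.4], [-0.2, 0.8]]
[[ 0.60243483 -0.25693439  0.06      ]]
[ 0.587  -0.1957] 15.05
[[0.3, 0.4], [0.7, -0.4], [-2.0, 0.1]]
[[ 0.59995551 -0.24394785  0.06      ]]
[ 0.5974 -0.2561] 15.27
[[-0.4, 0.0], [0.2, 0.4], [-1.2, 1.0], [0.4, -1.1]]
```

```bash
cat > edge.py <<'E'
from geo import *
from scipy.ndimage import map_coordinates
def refine(q,segs,R=3.0,it=6):
    """segs: (cam, A, B) model lines in mm; snaps to the strongest gradient along the normal"""
    G={n:cv2.GaussianBlur(cv2.cvtColor(cam(n)["pixels"],cv2.COLOR_RGB2GRAY),(0,0),.7).astype(float) for n in("top","scene")}
    q=np.array(q,float)
    for k in range(it):
        r=R if k<3 else 1.8
        obs=[]
        for i,(n,A,B) in enumerate(segs):
            for u in np.linspace(.1,.9,15):
                L=np.array(A)*(1-u)+np.array(B)*u
                a,b,p=proj(n,np.vstack([tf(q,[A]),tf(q,[B]),tf(q,[L])]))
                d=(b-a)/np.linalg.norm(b-a);nn=np.array([-d[1],d[0]])
                s=np.arange(-r-.5,r+.51,.25);g=map_coordinates(G[n],[p[1]+s*nn[1],p[0]+s*nn[0]],order=1)
                m=abs(np.gradient(g,.25));j=m.argmax()
                if m[j]>6: obs.append((i,n,L,p+s[j]*nn,nn))
        f=lambda x:[(proj(n,tf(x,[L]))[0]-px)@nn for i,n,L,px,nn in obs]
        q=least_squares(f,q,loss="soft_l1",f_scale=.4).x
    e=np.array(f(q));ii=np.array([o[0] for o in obs])
    print(q[:2].round(4),np.degrees(q[2]).round(2),[(i,len(e[ii==i]),round(float(np.median(e[ii==i])),2)) for i in sorted(set(ii))])
    return q
E
python3 - <<'E'
from edge import *
import pickle
t=106;c=[(85,-45,t),(85,45,t),(185,45,t),(185,-45,t)]
S=[("top",c[1],c[2]),("top",c[2],c[3]),("top",c[3],c[0]),("top",(-80,45,8),(80,45,8)),("top",(-85,-17,52),(60,-17,52)),("top",(-85,17,52),(60,17,52)),
("scene",c[0],c[1]),("scene",c[0],c[3]),("scene",c[1],c[2]),("scene",(-85,45,8),(60,45,8))]
q=refine([.5895,.2165,np.radians(16.4)],S)
refine(q,[s for s in S if s[0]=="top"]);refine(q,[s for s in S if s[0]=="scene"])
# overlay
from mk import *
out=[]
for n,box in(("top",(195,128,60,100,6)),("scene",(252,222,95,90,4))):
    im=cam(n)["pixels"][:,:,::-1].copy();a=crop(im,*box);f=box[4]
    P=lambda l:tuple(int(v) for v in (proj(n,tf(q,[l]))[0]-box[:2]+.5)*f)
    Ls=[(c[i],c[(i+1)%4]) for i in range(4)]+[((-85,y,z),(85,y,z)) for y,z in((45,8),(-45,8),(17,52),(-17,52),(0,39))]+[((-85,-45,8),(-85,45,8))]
    for A,B in Ls: cv2.line(a,P(A),P(B),(0,255,0),1)
    out.append(a)
cv2.imwrite("pics/ov.png",hcat(*out));np.save("rail.npy",q)
E
```

```text
[0.604  0.2224] 17.26 [(np.int64(0), 8, 0.58), (np.int64(2), 13, 0.27), (np.int64(3), 15, -0.41), (np.int64(4), 15, -0.15), (np.int64(5), 15, -0.14), (np.int64(6), 12, -0.16), (np.int64(7), 15, -0.16), (np.int64(8), 15, 0.09), (np.int64(9), 15, 1.61)]
[0.5909 0.2182] 17.1 [(np.int64(0), 8, 0.94), (np.int64(1), 2, -0.0), (np.int64(2), 15, 0.14), (np.int64(3), 15, -0.46), (np.int64(4), 15, 0.02), (np.int64(5), 15, 0.26)]
[0.6038 0.2262] 15.84 [(np.int64(0), 12, -0.09), (np.int64(1), 15, -0.2), (np.int64(2), 15, 0.04), (np.int64(3), 15, 0.07)]
```

View pics/ov.png

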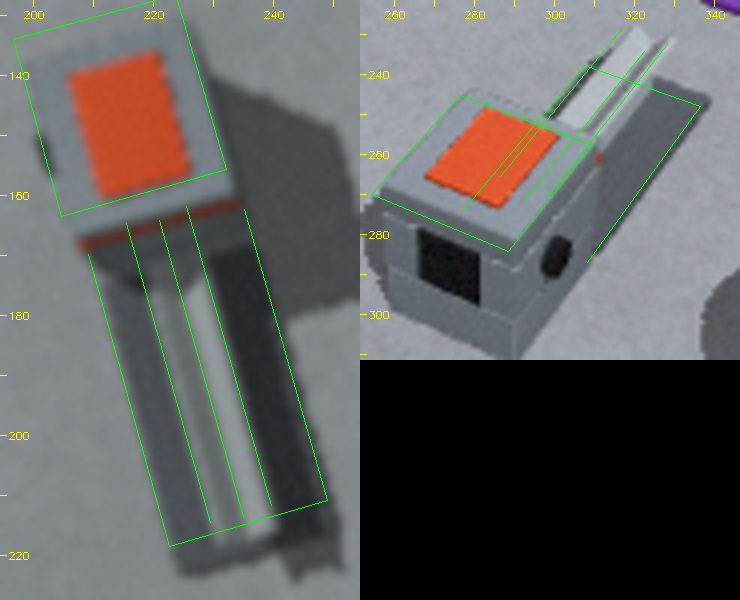

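The scene fit snapped onto the wrong drive edges and pulled x off by 14 mm. I'll redo it with better-chosen edges and also fit the spit's silhouette.

Run:
```python
from edge import *
t=106;c=[(85,-45,t),(85,45,t),(185,45,t),(185,-45,t)]
S=[("top",c[1],c[2]),("top",c[2],c[3]),("top",c[3],c[0]),("top",(-80,45,8),(80,45,8)),("top",(-85,-17,52),(60,-17,52)),("top",(-85,17,52),(60,17,52)),("top",(-85,45,8),(-85,15,8)),
("scene",c[0],c[3]),("scene",c[1],c[0]),("scene",(-85,45,8),(40,45,8)),("scene",(-85,45,8),(-85,25,8))]
q=[.5895,.2165,np.radians(16.5)]
refine(q,S[:7],2);refine(q,S[7:],2);q=refine(q,S,2);np.save("rail.npy",q)
def sil(n,q):
    M=tf(q,[[0,0,60]])[0];v=np.array(cam(n)["cam_to_world"])[:3,3]-M
    c,s=np.cos(q[2]),np.sin(q[2]);v=np.array([c*v[0]+s*v[1],-s*v[0]+c*v[1],v[2]])
    o=np.cross([1,0,0],v);o=15*o/np.linalg.norm(o);z=np.array([0,0,60])
    return [(n,z+k*o-[75,0,0],z+k*o+[75,0,0]) for k in(-1,1)]
q=[.598,-.2555,np.radians(16)]
for ns in(("top",),("scene",),("top","scene")):
    e=list(q)
    for k in range(2): e=refine(e,sum([sil(n,e) for n in ns],[]),2.5)
    e0=e
np.save("spit.npy",e)
n=lambda q:-np.sin(q[2])*q[0]+np.cos(q[2])*q[1]
print(n(e),n(np.load("rail.npy")))
s=bot.observe();print(s["ee_pos"],s["ee_rot"],s["time_s"])
from scipy.spatial.transform import Rotation as Ro
print(Ro.from_euler("xyz",s["ee_rot"],degrees=True).as_matrix().round(2))
```

```text
[0.5832 0.2157] 16.75 [(np.int64(0), 7, 1.3), (np.int64(1), 9, -2.01), (np.int64(2), 15, 0.05), (np.int64(3), 15, -0.2), (np.int64(4), 15, 0.05), (np.int64(5), 15, 0.05), (np.int64(6), 15, 0.25)]
[0.5901 0.2221] 15.73 [(np.int64(0), 15, 0.06), (np.int64(1), 7, 0.8), (np.int64(2), 15, 0.03), (np.int64(3), 15, -0.2)]
[0.5888 0.2181] 16.84 [(np.int64(0), 6, 1.2), (np.int64(1), 2, 0.83), (np.int64(2), 15, 0.27), (np.int64(3), 15, -0.69), (np.int64(4), 15, -0.2), (np.int64(5), 15, 0.04), (np.int64(6), 15, -1.42), (np.int64(7), 14, 0.09), (np.int64(8), 7, 1.83), (np.int64(9), 15, 1.3), (np.int64(10), 15, 0.57)]
[2.5567 0.2627] 14.5 []
[2.5567 0.2627] 14.5 []
[ 0.4863 -0.2806] 15.49 [(np.int64(0), 10, -0.64), (np.int64(1), 8, 0.4)]
[ 1.223  -0.0988] -2.04 [(np.int64(0), 1, -0.0)]
[ 0.5998 -0.2547] 16.79 [(np.int64(0), 15, -0.74), (np.int64(1), 15, 0.25), (np.int64(2), 15, -0.23), (np.int64(3), 14, 1.02)]
[ 0.5897 -0.2573] 16.97 [(np.int64(0), 15, -0.78), (np.int64(1), 15, 0.25), (np.int64(2), 15, -0.25), (np.int64(3), 15, 1.01)]
-0.4182128631842553 0.03818831589020158
[ 0.25299982 -0.59873699  0.25328323] [-9.00027106e+01 -1.76782669e-04 -1.57092002e+02] 0.9
[[-0.92 -0.    0.39]
 [-0.39  0.   -0.92]
 [ 0.   -1.   -0.  ]]
```

Poses: rail about (0.5885, 0.217, 16.7°), spit about (0.599, −0.2555, ~16.7°). Moving above the spit, with a turn of −6.2°.

apply_moves(hand=1, increments=[[[1,1,0],0],[[2.2,2.2,0],-0.5],[[3.2,3.2,0],-1.04],[[4.2,4.2,0],-1.04],[[5.2,5.2,0],-1.04],[[6.2,6.2,0],-1.04],[[7.2,7.1,0],-1.04],[[8.1,8,0],-1.04],[[8.65,8.58,0],-1.04],[[8.65,8.58,-0.5],-1.04],[[8.65,8.58,-1.5],-1.04],[[8.65,8.58,-2],-1.04],[[8.65,8.58,-2],-1.04]])

```text
time_s: 2.2
ee_pos: [0.5971, -0.2538, 0.1689]
ee_rot: [-90.3, -0.3, -163.3]
force: [-1.0, 0.1, 0.8]
gripper_width: 0.0855
```

Run:
```python
from plant import bot
from mk import *
s=bot.observe();print(s["time_s"],s["ee_pos"],s["ee_rot"],s["force"])
t=bot.snapshot("top")["pixels"][:,:,::-1].copy();c=bot.snapshot("scene")["pixels"][:,:,::-1].copy()
cv2.imwrite("pics/m1.png",hcat(crop(t,310,140,100,100,4),crop(c,150,100,120,120,3)))
```

```text
2.2 [ 0.59714401 -0.25382807  0.16894466] [ -90.3422217    -0.29681475 -163.29257644] [-1.02689133  0.13415499  0.75046882]
```

View pics/m1.png

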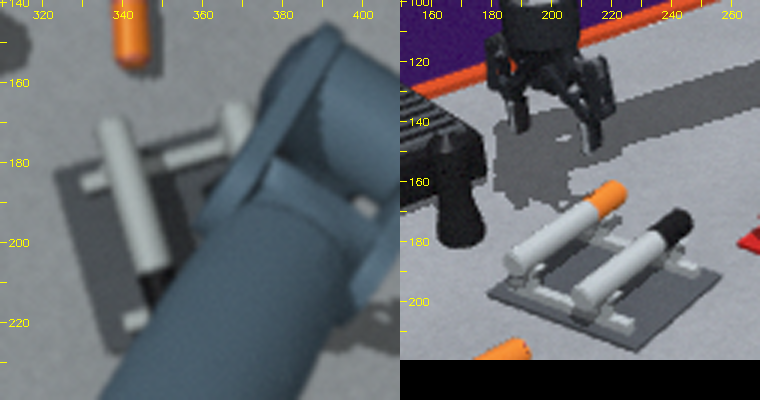

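The scene view shows the open jaws above the orange-ended spit, fingers at (196,130) and (212,145), straddling the rod's middle. Lowering.

apply_moves(hand=1, increments=[[[0.04,-0.03,-0.6],0],[[0.04,-0.03,-1.2],0],[[0.04,-0.03,-1.7],0],[[0.04,-0.03,-2.1],0],[[0.04,-0.03,-2.37],0],[[0.04,-0.03,-2.37],0],[[0.04,-0.03,-2.37],0]])

```text
time_s: 3.0
ee_pos: [0.6014, -0.2575, 0.0801]
ee_rot: [-89.9, 0.1, -163.4]
force: [0.5, -1.1, -0.0]
gripper_width: 0.0853
```

Run:
```python
from plant import bot
from mk import *
s=bot.observe();print(s["time_s"],s["ee_pos"],s["ee_rot"],s["force"])
c=bot.snapshot("scene")["pixels"][:,:,::-1].copy()
cv2.imwrite("pics/m2.png",crop(c,165,130,110,90,6))
```

```text
3.0 [ 0.60139522 -0.25748935  0.08009171] [-8.99117176e+01  7.39068201e-02 -1.63350688e+02] [ 0.53603902 -1.13943806 -0.00529053]
```

View pics/m2.png

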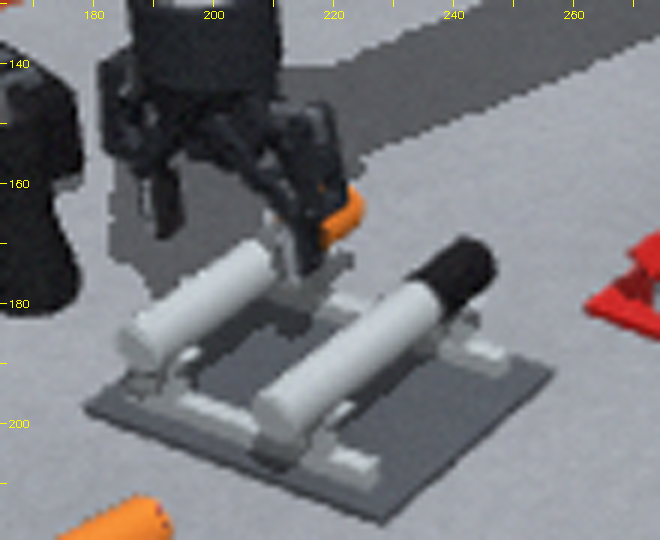

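The jaws straddle the rod's middle and the spare is clear. I'll settle a little lower, then close.

apply_moves(increments=[[[0,0,-0.12],0],[[0,0,-0.12],0],[[0,0,-0.12],0]])

```text
time_s: 3.35
ee_pos: [0.6017, -0.2576, 0.0759]
ee_rot: [-89.9, 0.1, -163.3]
force: [-0.0, 1.1, -0.4]
gripper_width: 0.0857
```

apply_moves(hand=0, increments=[[[0,0,0],0],[[0,0,0],0],[[0,0,0],0],[[0,0,0],0],[[0,0,0],0],[[0,0,0],0],[[0,0,0],0],[[0,0,0],0],[[0,0,0],0],[[0,0,0],0],[[0,0,0],0],[[0,0,0],0]])

```text
time_s: 4.55
ee_pos: [0.6007, -0.2537, 0.0763]
ee_rot: [-90.4, -0.0, -163.3]
force: [-5.5, 14.2, 11.2]
gripper_width: 0.0276
```

The spit is gripped at a width of 27.6 mm. The side and up force fits the jaws being a few mm off the V-supports' centre. Lifting gently.

apply_moves(increments=[[[-0.02,0.05,0.1],0],[[-0.03,0.05,0.25],0],[[-0.03,0.05,0.5],0],[[-0.03,0.05,0.8],0],[[-0.03,0.05,1.2],0],[[-0.03,0.05,1.7],0],[[-0.03,0.05,2.2],0],[[-0.03,0.05,2.5],0],[[-0.03,0.05,2.5],0],[[-0.03,0.05,2.5],0]])

```text
time_s: 5.55
ee_pos: [0.5993, -0.2517, 0.1762]
ee_rot: [-90.4, -0.0, -163.3]
force: [1.0, -0.3, -5.8]
gripper_width: 0.0279
```

Run:
```python
from plant import bot
from mk import *
for i in range(4):
    c=bot.snapshot("scene")["pixels"][:,:,::-1].copy()
    s=bot.observe();print(s["time_s"],s["ee_pos"],s["ee_rot"],s["force"],s["wrist_torque"],s["gripper_width"])
cv2.imwrite("pics/m3.png",crop(c,155,100,120,110,5))
```

```text
5.6 [ 0.59890177 -0.25141414  0.17520021] [-9.04692657e+01 -8.55165850e-02 -1.63344636e+02] [ 0.01940796  0.64267957 -5.02101692] [ 0.01968154 -0.02783944 -0.00309689] 0.027683976327405123
5.65 [ 0.59875789 -0.25126998  0.17473234] [-9.05029271e+01 -1.12196406e-01 -1.63340088e+02] [-0.25441713  0.41617215 -5.35583006] [ 0.01884033  0.02354439 -0.01363605] 0.027755280490687463
5.7 [ 0.59878107 -0.25128197  0.17463895] [-9.05057290e+01 -1.16836136e-01 -1.63340332e+02] [ 1.31777033  0.46290778 -5.67011539] [ 0.04078697 -0.05365994 -0.0075594 ] 0.027995926408856828
5.75 [ 0.59884989 -0.25133947  0.17473515] [-9.04967074e+01 -1.11379482e-01 -1.63338859e+02] [-0.22406747  0.54146597 -5.34307457] [ 0.01456307 -0.04179682  0.00191474] 0.027432447675024927
```

View pics/m3.png

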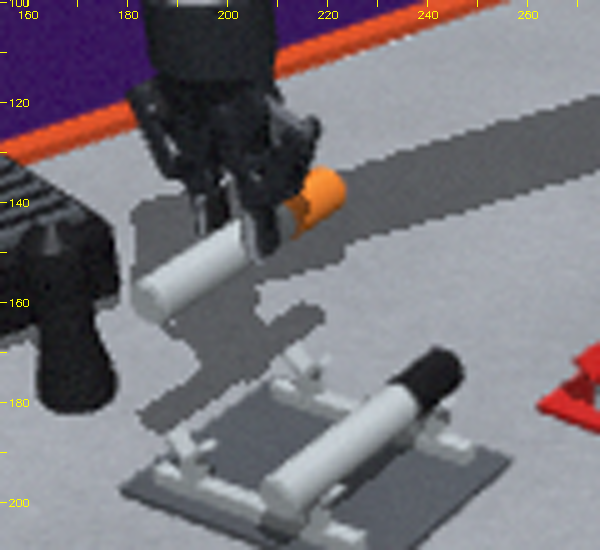

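The spit is held level (5.4 N load, spare untouched). Carrying it over the rail.

apply_moves(increments=[[[0,0.3,0.1],0],[[-0.05,0.9,0.2],0],[[-0.1,1.7,0.2],0],[[-0.2,2.5,0.2],0],[[-0.3,3.4,0.2],0],[[-0.4,4.3,0.2],0],[[-0.5,5.2,0.2],0],[[-0.6,6.1,0.2],0],[[-0.7,7,0.2],0],[[-0.8,7.9,0.2],0],[[-0.9,8.8,0.2],0],[[-0.98,9.6,0.2],0],[[-0.98,10.3,0.2],0],[[-0.98,10.9,0.1],0],[[-0.98,11.3,0],0],[[-0.98,11.5,0],0],[[-0.98,11.5,-0.4],0],[[-0.98,11.5,-0.7],0],[[-0.98,11.5,-0.7],0],[[-0.98,11.5,-0.7],0]])

```text
time_s: 7.75
ee_pos: [0.5593, 0.2077, 0.1457]
ee_rot: [-90.5, -0.2, -163.4]
force: [0.8, 0.5, -5.5]
gripper_width: 0.0276
```

Run:
```python
from plant import bot
from mk import *
t=bot.snapshot("top")["pixels"][:,:,::-1].copy()
for i in range(2):
    c=bot.snapshot("scene")["pixels"][:,:,::-1].copy()
    s=bot.observe();print(s["time_s"],s["ee_pos"],s["ee_rot"],s["force"],s["wrist_torque"],s["gripper_width"])
cv2.imwrite("pics/m4.png",hcat(crop(t,190,120,70,110,5),crop(c,255,200,90,100,4.5) if 0 else crop(c,250,180,100,120,4)))
```

```text
7.85 [0.56013415 0.20812555 0.1470791 ] [-9.04905478e+01 -7.00240321e-02 -1.63395681e+02] [-0.79321488 -0.84627225 -5.00632248] [ 0.04677627 -0.08695578 -0.06618732] 0.027949770261199033
7.9 [0.56024215 0.20827285 0.14736187] [-9.04854064e+01 -4.23427737e-02 -1.63384323e+02] [-0.08012481  0.37376193 -4.28157755] [ 0.0554863   0.01846083 -0.02754497] 0.027714206792930095
```

View pics/m4.png

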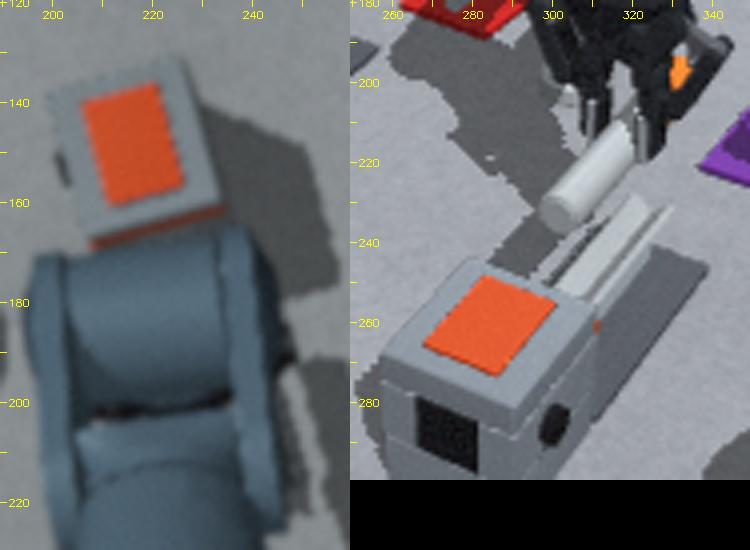

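Run:
```python
from edge import *
Z=131.5
th=np.radians(16.62);lat=lambda q:-np.sin(th)*q[0]+np.cos(th)*q[1]
e=np.array([.5602,.2082,th])
print("pred tip",proj("scene",tf(e,[[90,0,Z]])),"tail",proj("scene",tf(e,[[-90,0,Z]])))
def sil(n,q):
    M=tf(q,[[0,0,Z]])[0];v=np.array(cam(n)["cam_to_world"])[:3,3]-M
    c,s=np.cos(q[2]),np.sin(q[2]);v=np.array([c*v[0]+s*v[1],-s*v[0]+c*v[1],v[2]])
    o=np.cross([1,0,0],v);o=15*o/np.linalg.norm(o);z=np.array([0,0,Z])
    return [(n,z+k*o+[25,0,0],z+k*o+[82,0,0]) for k in(-1,1)]
# 1-D: shift lateral only, profile of gradients
G=cv2.GaussianBlur(cv2.cvtColor(cam("scene")["pixels"],cv2.COLOR_RGB2GRAY),(0,0),.6).astype(float)
def scan(q,A,B,name,N=24):
    off=np.arange(-14,14.1,.5);u=np.linspace(.05,.95,N)[:,None];P=np.array(A)*(1-u)+np.array(B)*u;v=[]
    for o in off:
        p=proj("scene",tf(q,P+[0,o,0]));v.append(map_coordinates(G,[p[:,1],p[:,0]],order=1).mean())
    g=np.gradient(v,.5);i=np.argsort(-abs(g))[:40]
    pk=[(off[k],round(g[k],1)) for k in range(1,len(g)-1) if abs(g[k])>=abs(g[k-1]) and abs(g[k])>abs(g[k+1]) and abs(g[k])>3]
    print(name,pk)
for n,A,B in sil("scene",e): scan(e,A,B,"rod %s"%(A.round(1)))
r=np.array([.5885,.217,th])
for y,z in((17,52),(-17,52),(0,39),(45,8),(13,52),(-13,52)): scan(r,(-80,y,z),(20,y,z),(y,z))
print(lat(e),lat(r))
```

```text
pred tip [[300.62429089 233.61354172]] tail [[332.68460254 197.55792305]]
rod [ 25.  13. 124.] [(np.float64(-3.0), np.float64(-5.8)), (np.float64(3.0), np.float64(6.9)), (np.float64(9.5), np.float64(-3.3))]
rod [ 25. -13. 139.] [(np.float64(3.5), np.float64(12.3))]
(17, 52) [(np.float64(-8.5), np.float64(-9.2)), (np.float64(-2.0), np.float64(9.5)), (np.float64(4.0), np.float64(-5.0)), (np.float64(11.0), np.float64(-4.2))]
(-17, 52) [(np.float64(-7.5), np.float64(3.7)), (np.float64(-1.0), np.float64(-6.4)), (np.float64(5.5), np.float64(12.0))]
(0, 39) [(np.float64(2.0), np.float64(-10.0)), (np.float64(9.0), np.float64(9.7))]
(45, 8) [(np.float64(5.0), np.float64(13.4))]
(13, 52) [(np.float64(-4.5), np.float64(-9.2)), (np.float64(2.0), np.float64(9.5)), (np.float64(8.0), np.float64(-5.0))]
(-13, 52) [(np.float64(-11.5), np.float64(3.7)), (np.float64(-5.0), np.float64(-6.4)), (np.float64(1.5), np.float64(12.0))]
0.039271974827709305 0.03960988824230022
```

In the scene image the rod reads about +3.3 mm and the rail about +4.5 mm against predictions, so I'll shift +1.5 mm sideways and lower towards the groove.

apply_moves(increments=[[[-0.01,0.035,-0.3],0],[[-0.01,0.035,-0.7],0],[[-0.01,0.035,-1.1],0],[[-0.01,0.035,-1.4],0],[[-0.01,0.035,-1.6],0],[[-0.01,0.035,-1.6],0],[[-0.01,0.035,-1.6],0],[[-0.01,0.035,-1.6],0]])

```text
time_s: 8.75
ee_pos: [0.5606, 0.2099, 0.0844]
ee_rot: [-90.5, 0.1, -163.4]
force: [-0.9, 0.5, -5.1]
gripper_width: 0.0278
```

apply_moves(increments=[[[0,0,-0.05],0],[[0,0,-0.1],0],[[0,0,-0.1],0],[[0,0,-0.1],0]])

```text
time_s: 9.15
ee_pos: [0.5605, 0.2099, 0.0803]
ee_rot: [-90.5, 0.1, -163.4]
force: [0.1, 0.6, -4.5]
gripper_width: 0.0274
```

apply_moves(increments=[[[0,0,-0.03],0],[[0,0,-0.06],0],[[0,0,-0.06],0],[[0,0,-0.06],0]])

```text
time_s: 9.55
ee_pos: [0.5605, 0.2099, 0.0779]
ee_rot: [-90.5, 0.1, -163.4]
force: [0.2, -0.7, -5.4]
gripper_width: 0.0277
```

apply_moves(increments=[[[0,0,-0.025],0],[[0,0,-0.025],0],[[0,0,-0.025],0],[[0,0,-0.025],0]])

```text
time_s: 9.95
ee_pos: [0.5606, 0.2099, 0.0769]
ee_rot: [-90.5, 0.1, -163.4]
force: [-0.3, -0.1, -5.2]
gripper_width: 0.0276
```

apply_moves(increments=[[[0,0,-0.025],0],[[0,0,-0.025],0],[[0,0,-0.025],0],[[0,0,-0.025],0]])

```text
time_s: 10.35
ee_pos: [0.561, 0.2097, 0.0764]
ee_rot: [-90.4, 0.1, -163.4]
force: [-0.1, -2.9, -0.2]
gripper_width: 0.0277
```

apply_moves(increments=[[[0,0,-0.025],0],[[0,0,-0.025],0],[[0,0,-0.025],0],[[0,0,-0.025],0]])

```text
time_s: 10.75
ee_pos: [0.561, 0.2097, 0.0763]
ee_rot: [-90.4, 0.1, -163.4]
force: [-3.7, -3.3, 5.6]
gripper_width: 0.0277
```

The spit has touched down on the groove (Fz went from −5 to about 0 N, then +5.6 N). I'll relieve the pressure slightly and start sliding at 20 mm/s while the tip is still well short of the dog.

apply_moves(increments=[[[0.003,-0.01,0.018],0],[[0.003,-0.01,0.018],0],[[0.003,-0.01,0.018],0],[[0.003,-0.01,0.018],0]])

```text
time_s: 11.15
ee_pos: [0.5608, 0.2094, 0.0765]
ee_rot: [-90.5, 0.0, -163.4]
force: [0.5, 0.3, -4.4]
gripper_width: 0.0277
```

apply_moves(increments=[[[0.024,0.007,0],0],[[0.072,0.0215,0],0],[[0.12,0.036,0],0],[[0.168,0.05,0],0],[[0.216,0.0645,0],0],[[0.24,0.072,0],0],[[0.24,0.072,0],0]])

```text
time_s: 11.85
ee_pos: [0.5707, 0.2125, 0.0765]
ee_rot: [-90.5, 0.1, -163.4]
force: [-0.2, -0.1, -4.9]
gripper_width: 0.0277
```

apply_moves(increments=[[[0.024,0.007,-0.008],0],[[0.072,0.0215,-0.008],0],[[0.12,0.036,-0.008],0],[[0.168,0.05,-0.008],0],[[0.216,0.0645,-0.008],0],[[0.264,0.079,-0.008],0],[[0.312,0.0935,-0.008],0],[[0.36,0.108,-0.008],0],[[0.408,0.122,-0.008],0],[[0.456,0.1365,-0.008],0],[[0.48,0.144,-0.008],0],[[0.48,0.144,-0.008],0]])

```text
time_s: 13.05
ee_pos: [0.5902, 0.2184, 0.0764]
ee_rot: [-90.5, 0.1, -163.4]
force: [-3.9, 1.2, 2.2]
gripper_width: 0.0277
```

Run:
```python
from plant import bot
from mk import *
c=bot.snapshot("scene")["pixels"][:,:,::-1].copy()
cv2.imwrite("pics/m5.png",crop(c,250,180,100,110,5))
```

```text
(no output)
```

View pics/m5.png

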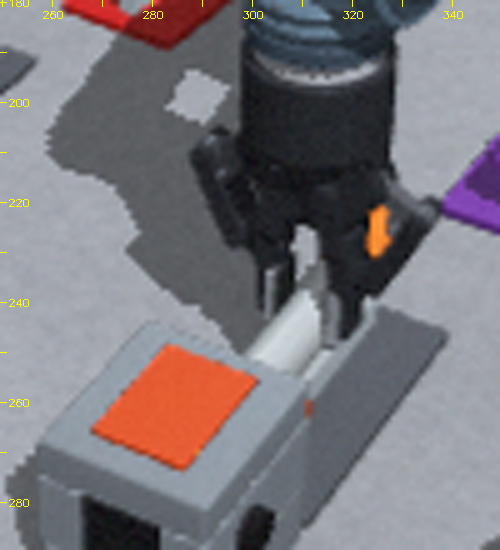

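The rod lies in the groove, with its tip under the drive's front edge at about (300,252). Axial friction is about 3.4 N. Continuing.

apply_moves(increments=[[[0.022,0.014,0.006],0],[[0.046,0.021,0.006],0],[[0.082,0.032,0.006],0],[[0.118,0.043,0.006],0],[[0.154,0.054,0.006],0],[[0.19,0.064,0.006],0],[[0.226,0.075,0.006],0],[[0.25,0.082,0.006],0],[[0.274,0.089,0.006],0],[[0.286,0.093,0.006],0],[[0.286,0.093,0.006],0]])

```text
time_s: 14.2
ee_pos: [0.6018, 0.222, 0.0764]
ee_rot: [-90.5, 0.1, -163.4]
force: [-0.1, -1.7, -3.5]
gripper_width: 0.0277
```

apply_moves(increments=[[[0.018,0.005,0],0],[[0.036,0.011,0],0],[[0.054,0.016,0],0],[[0.072,0.0215,0],0],[[0.09,0.027,0],0],[[0.096,0.029,0],0],[[0.096,0.029,0],0]])

```text
time_s: 14.9
ee_pos: [0.6057, 0.2231, 0.0764]
ee_rot: [-90.5, 0.1, -163.4]
force: [-0.8, -3.0, -3.1]
gripper_width: 0.0276
```

apply_moves(increments=[[[0.02,0,0],0],[[0.038,0.004,0],0],[[0.056,0.009,0],0],[[0.074,0.0145,0],0],[[0.074,0.0145,0],0],[[0.074,0.0145,0],0]])

```text
time_s: 15.5
ee_pos: [0.6088, 0.224, 0.0765]
ee_rot: [-90.5, 0.2, -163.4]
force: [-0.2, 1.0, -3.4]
gripper_width: 0.0274
```

apply_moves(increments=[[[0.018,0.005,0],0],[[0.036,0.011,0],0],[[0.054,0.016,0],0],[[0.072,0.0215,0],0],[[0.072,0.0215,0],0],[[0.072,0.0215,0],0]])

```text
time_s: 16.1
ee_pos: [0.6118, 0.2249, 0.0764]
ee_rot: [-90.5, 0.2, -163.4]
force: [-0.1, 0.2, -3.6]
gripper_width: 0.028
```

apply_moves(increments=[[[0.018,0.005,0],0],[[0.036,0.011,0],0],[[0.054,0.016,0],0],[[0.066,0.02,0],0],[[0.066,0.02,0],0],[[0.066,0.02,0],0]])

```text
time_s: 16.7
ee_pos: [0.6145, 0.2258, 0.0765]
ee_rot: [-90.5, 0.2, -163.4]
force: [-0.8, -0.3, -2.9]
gripper_width: 0.0277
```

apply_moves(increments=[[[0.018,0.005,0],0],[[0.036,0.011,0],0],[[0.054,0.016,0],0],[[0.066,0.02,0],0],[[0.066,0.02,0],0],[[0.066,0.02,0],0]])

```text
time_s: 17.3
ee_pos: [0.6173, 0.2266, 0.0765]
ee_rot: [-90.5, 0.2, -163.4]
force: [-0.2, -0.6, -3.5]
gripper_width: 0.0276
```

apply_moves(increments=[[[0.018,0.005,0],0],[[0.036,0.011,0],0],[[0.054,0.016,0],0],[[0.066,0.02,0],0],[[0.066,0.02,0],0],[[0.066,0.02,0],0]])

```text
time_s: 17.9
ee_pos: [0.6201, 0.2274, 0.0765]
ee_rot: [-90.5, 0.3, -163.4]
force: [-0.2, 0.8, -3.7]
gripper_width: 0.0276
```

apply_moves(increments=[[[0.018,0.005,0],0],[[0.036,0.011,0],0],[[0.054,0.016,0],0],[[0.066,0.02,0],0],[[0.066,0.02,0],0],[[0.066,0.02,0],0]])

```text
time_s: 18.5
ee_pos: [0.6228, 0.2282, 0.0765]
ee_rot: [-90.5, 0.3, -163.4]
force: [-0.2, 0.2, -2.6]
gripper_width: 0.0278
```

apply_moves(increments=[[[0.018,0.005,0],0],[[0.036,0.011,0],0],[[0.054,0.016,0],0],[[0.066,0.02,0],0],[[0.066,0.02,0],0],[[0.066,0.02,0],0]])

```text
time_s: 19.1
ee_pos: [0.6256, 0.2291, 0.0765]
ee_rot: [-90.5, 0.3, -163.4]
force: [0.2, 0.3, -3.0]
gripper_width: 0.0273
```

apply_moves(increments=[[[0.018,0.005,0],0],[[0.036,0.011,0],0],[[0.054,0.016,0],0],[[0.066,0.02,0],0],[[0.066,0.02,0],0],[[0.066,0.02,0],0]])

```text
time_s: 19.7
ee_pos: [0.6266, 0.2294, 0.0764]
ee_rot: [-90.5, 0.0, -163.4]
force: [-8.1, -3.1, 1.9]
gripper_width: 0.0277
```

Contact: axial force −8.7 N, with motion stopped. I'll press a little more and hold.

apply_moves(increments=[[[0.044,0.013,0],0],[[0.052,0.0155,0],0],[[0.06,0.018,0],0],[[0.064,0.019,0],0],[[0.064,0.019,0],0],[[0.064,0.019,0],0],[[0.064,0.019,0],0]])

```text
time_s: 20.4
ee_pos: [0.6271, 0.2295, 0.0764]
ee_rot: [-90.5, -0.4, -163.4]
force: [-11.0, -4.4, 5.5]
gripper_width: 0.0273
```

Axial load is 11.8 N, including 1.5–4 N of groove friction. It has been held for 0.5 s, so I'll open with a small lead kept.

apply_moves(hand=0.7, increments=[[[0.036,0.011,0],0],[[0.036,0.011,0],0],[[0.03,0.009,0],0],[[0.03,0.009,0],0],[[0.03,0.009,0],0],[[0.03,0.009,0],0],[[0.03,0.009,0],0],[[0.03,0.009,0],0],[[0.03,0.009,0],0],[[0.03,0.009,0],0]])

```text
time_s: 21.4
ee_pos: [0.6283, 0.2299, 0.0763]
ee_rot: [-90.5, -0.4, -163.4]
force: [0.6, 0.4, 0.2]
gripper_width: 0.0596
```

apply_moves(increments=[[[0,0,0.1],0],[[0,0,0.3],0],[[0,0,0.7],0],[[0,0,1.2],0],[[0,0,2],0],[[0,0,3],0],[[-0.6,-0.8,3.6],0],[[-1.2,-1.6,3.8],0],[[-1.8,-2.5,3.8],0],[[-2.2,-3.4,3.8],0],[[-2.2,-4.4,3.8],0],[[-2.2,-5.4,3.8],0],[[-2.2,-6,3.8],0],[[-2.2,-6,3.8],0]])

```text
time_s: 22.8
ee_pos: [0.5407, -0.0127, 0.2302]
ee_rot: [-90.4, -0.3, -163.6]
force: [-1.0, 0.0, 0.2]
gripper_width: 0.0597
```

Run:
```python
from geo import *
from mk import *
s=bot.observe();print(s["time_s"],s["ee_pos"],s["force"])
r=(.5885,.2180,np.radians(16.6))
print("tail if tip x=125..131:",[proj(n,tf(r,[[k-180,0,60]])).round(1).tolist() for n in("top","scene") for k in(111,125,131)])
cv2.imwrite("pics/m6.png",hcat(crop(cam("top")["pixels"][:,:,::-1],190,125,70,110,5),crop(cam("scene")["pixels"][:,:,::-1],250,215,95,90,4)))
```

```text
22.8 [ 0.54068766 -0.01271086  0.23019055] [-0.95860316  0.01886425  0.21246756]
tail if tip x=125..131: [[[234.0, 213.0]], [[232.9, 208.8]], [[232.4, 207.0]], [[323.4, 228.4]], [[321.0, 231.2]], [[320.0, 232.4]]]
```

View pics/m6.png

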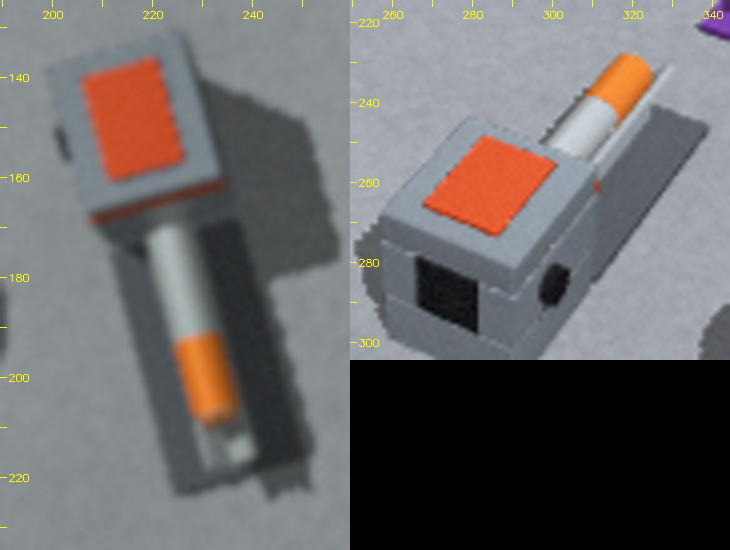

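The final picture shows the spit straight in the groove with its tail end at top (232.5,208.5). That puts the tip at rail x of about 0.125 m (needs more than 0.111), and the gripper is clear. Handing in.

```bash
python3 -c "
from plant import bot
print(bot.job_done(), bot.observe()['time_s'])"
```

```text
the job is handed in; nothing more can be done
the job is handed in; nothing more can be done
```

I took the orange-ended spit from the rack and laid it in the grey V-rail with its tip still outside the bore. I then slid it in until it met the dog. The job was handed in at about 23 s of the 72 s allowed, and no verdict was reported.

- **Pressing:** I held it against the dog for about 0.5 s. The wrist read at most 11.8 N along the rail at the ends of calls. That includes groove friction, so I put the load on the dog at about 8–11 N. The force was read only at the end of each call, not continuously.
- **Last checks:** The final picture shows the spit straight in the groove. Its tail position puts the tip about 40 mm inside the bore (26 mm needed). The gripper is empty and clear of the spit.
- **Not measured:** Contact with the dog after letting go could not be seen or measured. I expect it to hold, because the dog's spring was compressed, groove friction keeps the rod from sliding back, and the arm released with a slight forward push.
- **Disagreements:**
  - The two cameras' rail fits differed by about 4–5 mm sideways and about 1° in yaw. I settled this with a held-rod picture and the wrist forces.
  - One edge fit snapped to the wrong edges, about 14 mm off, and was discarded.
  - The jaws were a few mm off-centre at the grasp, which gave about 15 N of side force on the rack. The lift was clean.
- **Other objects:** The black-ended spit looked unmoved when I lifted. I did not measure the bystanders at the end.

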